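# Raise the sash and hold the spring tube tray out at the tape mark

### The job

Slide the sample cabinet's clear front sash all the way up by the grip on its top edge and leave it up. Then pull the spring-loaded tube tray out by its knob until the two side pointers of the tray lie over the strip of tape stuck across the desk, and finish while still holding it there by the knob (it springs back if released). Leave the other things on the desk where they are.

Things in the scene. Friction and masses are not known exactly. Their poses are not given: they have to be found in the camera images.
- cabinet: White benchtop sample cabinet, fixed to the desk: 240 deep (its x), 216 wide (its y), clear roof 130 high; two aluminium sash guides, 210 high, stand at the front corners (y = +-107). Origin: centre of its underside on the desk. Its z is up and its -x axis points out of the front, the way the tray pulls out.
- sash (a joint): Height (m) of the clear front sash above its lowest position: 0 down, 0.08 fully up at its stop. It starts at 0 to 0.015. Lifting takes about 6 N; friction keeps it wherever it is left. While it is down, its lower edge (35 above the desk) blocks the tubes: the tray can then come out only about 17. Fully up, its lower edge is 115 above the desk and clears the tube caps, whose tops are 100 above the desk.
- sash_grip (a point): Centre of the upper half of the black upright grip block on top of the sash: block 14 thick (cabinet x), 50 wide (cabinet y), 46 high; this point lies 18 below its top and 32 above the roof when the sash is down, 127 in front of the cabinet's origin. It moves up and down with the sash.
- tray (a joint): How far (m) the tube tray is pulled out of the cabinet along the cabinet's -x: 0 home, 0.125 outer stop. A spring draws it home: 3.5 N at home plus 50 N per m of travel.
- tray_knob (a point): Gripping point on the tray's upright round steel knob, on the flat front part of the tray that always sticks out ahead of the sash: stem 24 in diameter, 40 high above the tray floor (top of floor 20 above the desk), then a cap 28 in diameter and 8 high with its top 68 above the desk. This point is on the knob's axis 48 above the desk; with the tray home it is 88 ahead of the sash's middle plane (215 in front of the cabinet's origin). It moves with the tray.
- tray_pointer (a point): Point on the tray's centre line between the tray's two pointers, 16 above the desk, 20 behind the knob's axis. The pointers are thin dark steel strips, 4 wide, that stick out of both sides of the tray near its front, from 60 to 94 to each side, just above the desk. It moves with the tray.
- tape: The mark: strip of tape stuck flat on the desk across the tray's path, in front of the cabinet, 15 wide (its x, parallel to the cabinet's x) and 240 long (its y). Origin: centre of the strip. The pointers come over it when the tray is pulled out by 50 to 95 mm, depending on where it is stuck.
- tape_roll: Bystander: roll of paper tape lying flat, 100 in diameter, 25 high, beside the tray. Origin: centre of its underside.
- spirit_bottle: Bystander: white bottle, 60 in diameter, 150 high, beside the cabinet. Origin: centre of its underside.
- swab_box: Bystander: cardboard box 110 x 70 x 50 high, beside the cabinet's other side. Origin: centre of its underside.
- tube_rack: Bystander: empty plastic tube rack 220 x 90 x 61 high. Origin: centre of its underside.
- cup_stack: Bystander: upright stack of white cups, 76 in diameter, 200 high. Origin: centre of its underside.
- gel_bottle: Bystander: clear bottle, 72 in diameter, 170 high. Origin: centre of its underside.
- glove_box: Bystander: cardboard glove box 230 x 120 x 70 high. Origin: centre of its underside.

How it is judged (in metres and radians):
On the way:
1. the sash is fully up (within 12 mm of its stop) while the tray is still home (out by less than 20 mm) (value of joint sash above 0.068 m and value of joint tray below 0.02 m), for 0.2 s.
At the end, for the whole second after the job is handed in: The sash is still up (within 12 mm of its stop), the tray's pointers lie over the tape (within 8.5 mm of its centre line, along the pull) and stand still, and the fingers are holding the tray by its knob (more than 2 N of contact, the grasp point within 60 mm of the knob's gripping point) (value of joint sash above 0.068 m and x of tray_pointer in the frame of tape between -0.0085 and 0.0085 m and velocity of joint tray between -0.01 and 0.01 m/s and contact force between the fingers and tray above 2 N and distance between the grasp point and tray_knob below 0.06 m); the arm keeps its last pose, push and grip.
It fails at once if one of the seven bystanders is shifted by more than 25 mm or tipped over (distance of any of tape_roll, spirit_bottle, swab_box, tube_rack, cup_stack, gel_bottle, glove_box from where it was at the start of the episode above 0.025 m or angle between any of tape_roll, spirit_bottle, swab_box, tube_rack, cup_stack, gel_bottle, glove_box's own z axis and vertical above 0.5 rad).
It also fails if it takes over 48 s, if anything falls off the work surface, if the arm or the gripper's body presses on something with over 40 N, if the wrist force passes 120 N, or if a joint passes its speed limit or range.

### The arm

A 6-joint arm with a two-finger parallel gripper is mounted at the origin on the work surface. World frame = base frame: x ahead of the robot, y to its left, z up, the work surface at z = 0. Lengths are in m, angles in degrees, forces in N, time in s.
With the tool pointing down it reaches from about 0.35 to 0.875 m from the base axis. Payload 4.2 kg.
Tool frame: the origin (TCP) lies midway between the tips of the shut fingers; the grasp point (between the pads) lies 19 mm behind it; y points along the fingers, z is the direction in which the jaws open and shut, and the axes are right-handed (so a half turn about y gives the same grasp; the last joint's range is limited). The gripper opens to 87 mm and grips with 3 to 60 N. Pads are 19 mm wide; open, the fingers measure 117 mm over their backs; the gripper's body (75 mm by 190 mm) begins 51 mm behind the grasp point.
Start: joints at [89.416, 22.042, 0.453, 0, -68.411, -14.817], TCP at [0.166, 0.603, 0.223] pointing down, gripper open.
Joint ranges: [-179.83, 179.83], [-69.29, 118.12], [-61.27, 80.66], [-181.25, 117.63], [-171.15, -9.14], [-177.46, 177.46]. Speed limits (degrees/s): [159.86, 159.86, 180, 180, 180, 180].

### API

Orientations are given as [roll, pitch, yaw] about the fixed x, y, z axes, in that order (R = Rz(yaw) Ry(pitch) Rx(roll)).
In Python, from workcell import env gives the robot as it stands. The module is installed in compiled form; this text tells all that it offers. Calls block until the motion is done:
- env.goto(position, orientation): joint-space move of the TCP to a pose.
- env.move_straight(position, rotation=None, rate=0.15, force_limit=None): straight line of the TCP; rotation=None keeps the orientation; rate is the mean speed in m/s. With force_limit (N) it stops when the force on the tool has changed by that much, and returns True; else False.
- env.set_joints(angles): joint-space move.
- env.gripper_to(opening, grasp_force=None): opening from 0.0 (shut) to 1.0 (fully open); grasp_force is the grip in N (None keeps the last); returns when the fingers have stopped.
- env.dwell(seconds).
- env.inverse_kinematics(position, orientation): joint angles nearest the present ones, or None.
- env.read_state(): the state.
- env.grab_frame(name): name is "side" or "top"; returns a dict with "image" (400x640x3 uint8, blue, green, red), "fx", "fy", "cx", "cy" (pixels), "position" and "orientation" of the camera in the world. Camera axes: x right, y up, looking along -z (the intrinsics and any distortion apply to the point x, -y, -z); pixel columns grow to the right and rows downward; lengths in m; the calibration is good to about 2 mm. A picture is of the moment at which its call begins. There is no depth.
A pose or a line that the arm cannot do raises env.Unreachable and nothing moves.
- env.close_job(): hands the job in, once; it reports no verdict.
Trained networks look in a picture, given as the dict that the camera call returned (one of the last four; its "shot" number tells which), for a name from the list of things; names that differ only in an ending like _2 or _b are one class to them, and where a whole thing is asked for, a point or a joint stands for the part that bears it (a point fixed in the world has none). Each returns a list of dicts, best first, with "score" (0 to 1); they miss things now and then, are a little off and sometimes report something else, mostly with a low value. They report only what shows in the picture. A call takes as long as a camera call.
- env.search_frame(picture, thing): "xyz" ([x, y, z] in m, in world coordinates, good to about 4 mm: the middle of the surface that is visible of it).
- env.trace(picture, thing): "mask" (400x640 bool, what is visible of it).
The state is a dict: "clock": time; "joint_positions": joint angles; "qvel": joint speeds; "joint_torque": joint torques, N m; "position": TCP position; "tool_rot": TCP orientation; "force": force on the tool from outside, world axes, zero at the start; "wrist_torque": the same for the moment, N m; "opening": opening from 0.0 (shut) to 1.0 (fully open).
Only numpy, scipy, OpenCV 4.12 (cv2) and the standard library are available. Lean on these libraries where they do the work, as an engineer would, in place of code of your own. Each camera call takes 0.05 s, during which the arm holds its last target. There are 200 camera calls.

## Working session

There is one attempt and no reset: what is moved stays moved. The work goes in short steps, each a Python script; the robot and the scene stay as the last script left them, time stands still between calls to the robot, and variables do not carry over. Pictures are saved under pics/ and viewed, about 8 in all and at most 12, crops included, and the job is handed in when it is done.

```bash
mkdir -p pics; cat > h.py <<'E'
import numpy as np, cv2
from workcell import env
from scipy.spatial.transform import Rotation as R
def Rm(o): return R.from_euler('xyz',o,degrees=True).as_matrix()
def ray(f,u,v):
    d=np.array([(u-f['cx'])/f['fx'],-(v-f['cy'])/f['fy'],-1]); return np.array(f['position']),Rm(f['orientation'])@d
def onz(f,u,v,z):
    p,d=ray(f,u,v); return p+d*(z-p[2])/d[2]
def proj(f,P):
    q=Rm(f['orientation']).T@(np.array(P)-f['position']); return np.array([f['cx']-f['fx']*q[0]/q[2],f['cy']+f['fy']*q[1]/q[2]])
E
python3 - <<'E'
from h import *
for n in('top','side'):
    f=env.grab_frame(n); cv2.imwrite(f'pics/{n}0.png',f['image'])
    print(n,{k:v for k,v in f.items() if k!='image'})
    for t in ['cabinet','sash_grip','tray_knob','tray','tape','tape_roll','spirit_bottle','swab_box','tube_rack','cup_stack','gel_bottle','glove_box']:
        print(t,[(np.round(d['xyz'],3).tolist(),round(d['score'],2)) for d in env.search_frame(f,t)[:2]])
print(env.read_state())
E
```

```text
top {'fx': 462.4244231494048, 'fy': 462.4244231494048, 'cx': 318.6754949828062, 'cy': 203.52618420376416, 'position': array([0.37558342, 0.04175152, 1.55466186]), 'orientation': array([  6.48074381,  -1.389275  , -91.50510979]), 'shot': 1}
cabinet [([0.525, -0.16, 0.132], 0.63)]
sash_grip [([0.532, -0.068, 0.138], 0.55)]
tray_knob [([0.545, -0.018, 0.021], 0.74)]
tray [([0.546, -0.016, 0.016], 0.92)]
tape [([0.562, 0.047, 0.002], 0.63)]
tape_roll [([0.72, -0.066, 0.029], 0.91)]
spirit_bottle [([0.643, -0.24, 0.104], 0.89)]
swab_box [([0.353, -0.076, 0.048], 0.65)]
tube_rack [([0.498, 0.353, 0.06], 0.72)]
cup_stack [([0.539, -0.456, 0.198], 0.7)]
gel_bottle [([0.427, -0.476, 0.113], 0.59), ([0.645, -0.24, 0.102], 0.25)]
glove_box [([0.483, 0.526, 0.073], 0.58), ([0.549, -0.019, 0.018], 0.35)]
side {'fx': 452.69626188038484, 'fy': 452.69626188038484, 'cx': 327.9969481695147, 'cy': 198.86915176913016, 'position': array([ 0.23551323, -0.50206642,  1.27390606]), 'orientation': array([ 28.21655462,  -0.1015146 , -30.20074462]), 'shot': 2}
cabinet [([0.509, -0.19, 0.13], 0.62)]
sash_grip [(
[... 474 characters left out ...]
 [([0.474, 0.503, 0.071], 0.62)]
{'clock': 1.3, 'joint_positions': array([ 8.94155609e+01,  2.20431371e+01,  4.52416329e-01,  1.37136062e-03,
       -6.84129008e+01, -1.48168960e+01]), 'qvel': array([ 0.01039655,  0.04722939,  0.025168  , -0.03074923, -0.04204281,
       -0.04522773]), 'joint_torque': array([ 8.51547284e-04, -3.90468264e+01,  1.87617588e+01,  4.22431558e+00,
        1.54434994e-02, -2.86615489e-05]), 'position': array([0.16596144, 0.60253494, 0.22253683]), 'tool_rot': array([-8.99968249e+01,  2.15888753e-03,  1.64599170e+02]), 'force': array([-0.00645229,  0.10917711, -0.20301607]), 'wrist_torque': array([-0.05170276, -0.02786289,  0.0244104 ]), 'opening': 1.003500073186923}
```

View pics/top0.png

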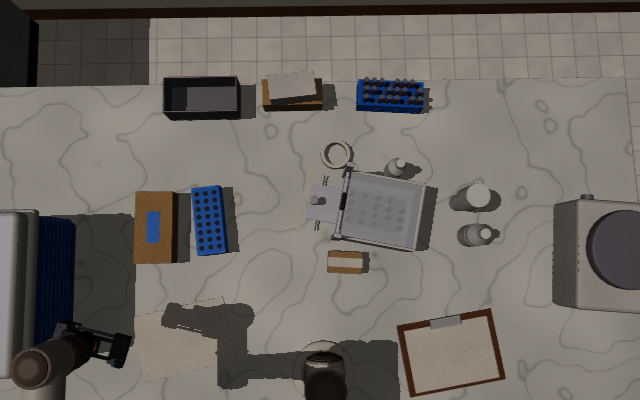

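View pics/side0.png

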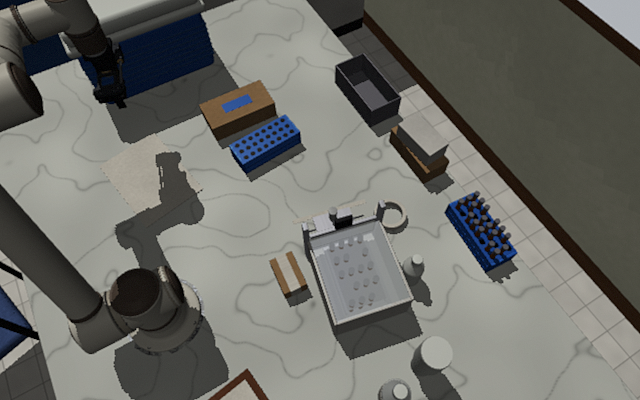

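```bash
python3 - <<'E'
import cv2,numpy as np
a=cv2.imread('pics/top0.png')[140:260,290:440]; b=cv2.imread('pics/side0.png')[190:360,260:430]
a=cv2.resize(a,(800,640),interpolation=3)[:600]; 
cv2.imwrite('pics/c1.png',np.clip(a*1.4,0,255))
cv2.imwrite('pics/c2.png',np.clip(cv2.resize(b[:110],(800,518),interpolation=3)*1.4,0,255))
E
```

```text
[ WARN:0@0.166] global loadsave.cpp:1063 imwrite_ Unsupported depth image for selected encoder is fallbacked to CV_8U.
```

View pics/c1.png

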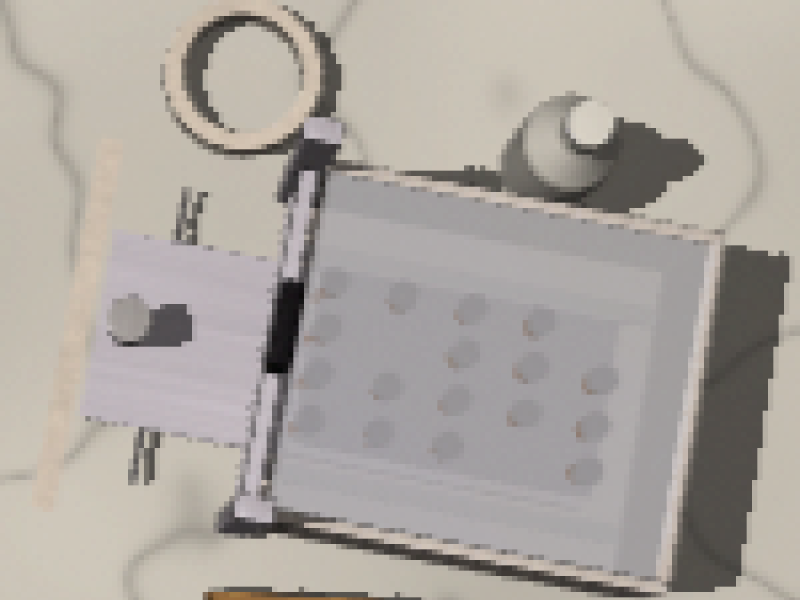

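View pics/c2.png

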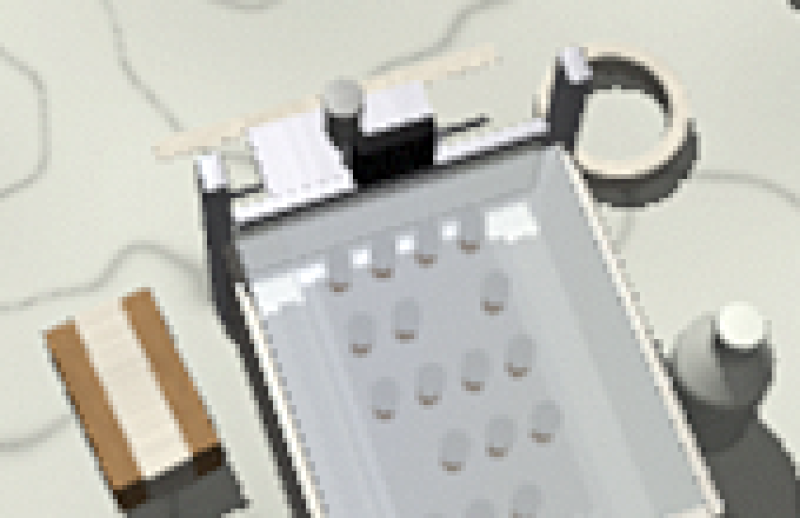

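```bash
python3 - <<'E'
from h import *
from scipy.optimize import least_squares
import json
T=env.grab_frame('top');S=env.grab_frame('side')
c1=lambda x,y:np.array([290+x/5.333-.5,140+y/5.333-.5]); c2=lambda x,y:np.array([260+x/4.706-.5,190+y/4.709-.5])
# cabinet frame pts: front=-x ; obs
obs=[(T,c1(323,131),'gA'),(T,c1(253,509),'gB'),(S,c2(573,62),'gA'),(S,c2(209,168),'gB'),(T,c1(128,318),'k'),(S,c2(343,100),'k'),(T,c1(722,235),'cA'),(T,c1(668,585),'cB')]
for f,p,n in obs: print(n,onz(f,*p,{'g':.21,'k':.068,'c':.13}[n[0]]).round(4))
# guide A at larger world x. front dir ~ +y => cabinet x ~ -y world, cabinet y = z cross x ~ +x world => A is y=+
L={'gA':[-.127,.107,.21],'gB':[-.127,-.107,.21],'k':[-.215,0,.068],'cA':[.12,.108,.13],'cB':[.12,-.108,.13]}
def w(q,P): 
    c,s=np.cos(q[2]),np.sin(q[2]); return np.array([q[0]+c*P[0]-s*P[1],q[1]+s*P[0]+c*P[1],P[2]])
fun=lambda q:np.concatenate([proj(f,w(q,L[n]))-p for f,p,n in obs])
r=least_squares(fun,[.53,-.18,-1.6],loss='soft_l1'); q=r.x
print(q,np.degrees(q[2]),fun(q).reshape(-1,2).round(1).tolist())
loc=lambda P:Rm([0,0,np.degrees(q[2])]).T@(P-np.array([q[0],q[1],0]))
for f,p in[(T,c1(112,142)),(T,c1(45,505)),(S,c2(495,52)),(S,c2(157,152))]: print('tape',loc(onz(f,*p,0)).round(4))
# pointer blobs at tray side (centre of steel strip, z .016)
for f,p in[(T,c1(183,215)),(T,c1(138,455))]: print('ptr',loc(onz(f,*p,.016)).round(4))
print('grip',w(q,[-.127,0,.162]),'knob',w(q,[-.215,0,.048]))
for n in'sash_grip','tape':
  for f in(T,S):
    d=env.trace(f,n)
    if d:
        m=d[0]['mask']; v,u=np.nonzero(m); print(n,d[0]['score'],m.sum(),u.min(),u.max(),v.min(),v.max(), loc(onz(f,u.mean(),v.mean(),0)).round(4) if n=='tape' else '')
        if n!='tape':
            for h in(0,.015): print(h,[proj(f,w(q,[-.127+a,b,.18+h-c])).round(0).tolist() for a in(-.007,.007) for b in(-.025,.025) for c in(0,.046)])
json.dump(q.tolist(),open('q.json','w'))
E
```

```text
gA [ 0.6428 -0.0909  0.21  ]
gB [ 0.4343 -0.0456  0.21  ]
gA [ 0.6409 -0.0906  0.21  ]
gB [ 0.4316 -0.0451  0.21  ]
k [0.5582 0.0177 0.068 ]
k [0.554  0.0148 0.068 ]
cA [ 0.5916 -0.3316  0.13  ]
cB [ 0.3879 -0.2895  0.13  ]
[ 0.51190764 -0.19278416 -1.77653902] -101.78818778933258 [[-0.2, 0.1], [0.4, 0.4], [0.5, -0.4], [0.8, 0.2], [0.0, 0.7], [0.1, -1.0], [0.2, -0.5], [-0.3, 2.0]]
tape [-0.2466  0.1206  0.    ]
tape [-0.2461 -0.1153  0.    ]
tape [-0.246   0.1197  0.    ]
tape [-0.2463 -0.1185 -0.    ]
ptr [-0.1936  0.0796  0.016 ]
ptr [-0.1943 -0.0749  0.016 ]
grip [ 0.53785301 -0.06846265  0.162     ] knob [0.55583091 0.01768138 0.048     ]
sash_grip 0.53 321 334 348 174 232 
0 [[339.0, 208.0], [338.0, 210.0], [342.0, 192.0], [341.0, 194.0], [344.0, 209.0], [343.0, 211.0], [347.0, 193.0], [345.0, 195.0]]
0.015 [[339.0, 208.0], [338.0, 209.0], [342.0, 191.0], [341.0, 193.0], [344.0, 209.0], [343.0, 210.0], [347.0, 192.0], [346.0, 194.0]]
sash_grip 0.73 599 309 375 215 240 
0 [[334.0, 219.0], [334.0, 226.0], [351.0, 214.0], [351.0, 221.0], [335.0, 224.0], [335.0, 231.0], [353.0, 218.0], [352.0, 225.0]]
0.015 [[334.0, 217.0], [334.0, 224.0], [352.0, 211.0], [351.0, 219.0], [335.0, 221.0], [335.0, 228.0], [353.0, 216.0], [352.0, 223.0]]
tape 0.54 368 296 312 166 235 [-0.2475  0.005   0.    ]
tape 0.71 267 294 364 199 221 [-0.2488  0.0034  0.    ]
```

```bash
cat >> h.py <<'E'
import json
q=json.load(open('q.json'))
cx=np.array([np.cos(q[2]),np.sin(q[2]),0]); cy=np.array([-cx[1],cx[0],0]); O=np.array([q[0],q[1],0])
W=lambda P:O+cx*P[0]+cy*P[1]+np.array([0,0,P[2]])
def down(jaw,pos):
    out=[]
    j0=env.read_state()['joint_positions']
    for s in(1,-1):
        y=np.array([0,0,-1.]);z=s*jaw
        o=R.from_matrix(np.column_stack([np.cross(y,z),y,z])).as_euler('xyz',degrees=True)
        j=env.inverse_kinematics(pos,o)
        if j is not None: out.append((np.abs(np.array(j)-j0).max(),o.tolist(),np.round(j,1)))
    out.sort(key=lambda t:t[0]); return out
E
python3 - <<'E'
from h import *
a=W([-.127,0,.30]); c=down(cx,a); print(c)
o=c[0][1]
env.goto(a,o)
print(env.move_straight(W([-.127,0,.146]),rate=.1,force_limit=12))
s=env.read_state();print(s['clock'],s['position'],s['force'])
env.gripper_to(0.0,40); s0=env.read_state(); print(s0['opening'],s0['force'])
f=env.grab_frame('side'); cv2.imwrite('pics/s1.png',cv2.resize(f['image'][130:330,200:460],(780,600),interpolation=3))
E
```

```text
[(np.float64(83.14211436640882), [-90.0, 0.0, 168.21181221066743], array([  9.9,  11.3,  -3.6,   0. , -75.1,  68.3])), (np.float64(96.85788563359115), [-90.0, 0.0, -11.788187789332566], array([   9.9,   11.3,   -3.6,   -0. ,  -75.1, -111.7]))]
False
6.0083 [ 0.53827778 -0.06842472  0.14663439] [-0.33324105 -0.22401051  0.06000274]
0.15899633423403872 [-0.09675645 -6.06221319  0.29921537]
```

View pics/s1.png

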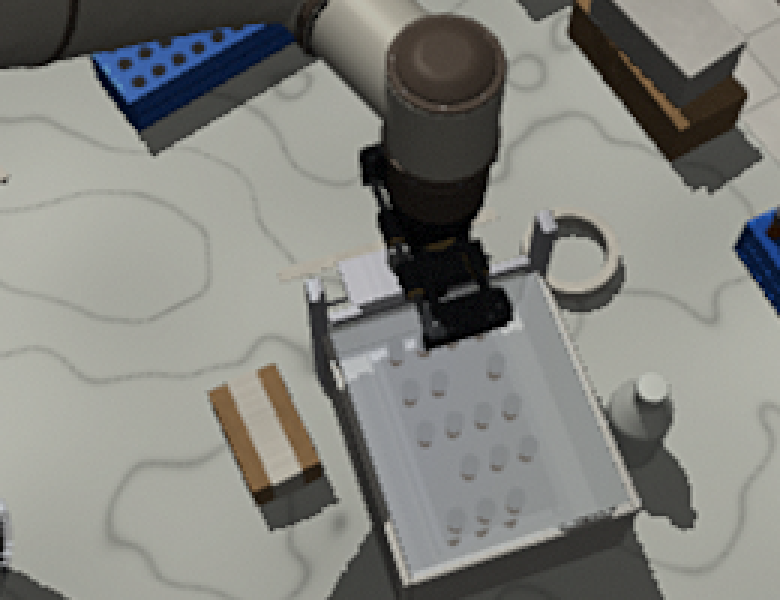

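The gripper has closed on the block at about 13.8 mm, against the 14 mm given. The picture shows its long side lying along the jaw direction, around pixel (440,270). Next I lift.

```bash
python3 - <<'E'
from h import *
p=env.read_state()['position']
r=env.move_straight(p+np.array([0,0,.04]),rate=.05,force_limit=25); s=env.read_state(); print(r,s['position'],s['force'],s['opening'])
r=env.move_straight(p+np.array([0,0,.086]),rate=.04,force_limit=18); s=env.read_state(); print(r,s['position'][2]-p[2],s['force'],s['clock'])
env.dwell(.3)
f=env.grab_frame('side'); cv2.imwrite('pics/s2.png',cv2.resize(f['image'][130:330,200:460],(780,600),interpolation=3))
E
```

```text
False [ 0.5375405  -0.06978584  0.18655549] [ 0.23534104 -2.76728797 -1.75815537] 0.15937180305819326
True 0.07339734205026849 [ 1.53102306 -0.76193965  1.03419565] 9.0
```

View pics/s2.png

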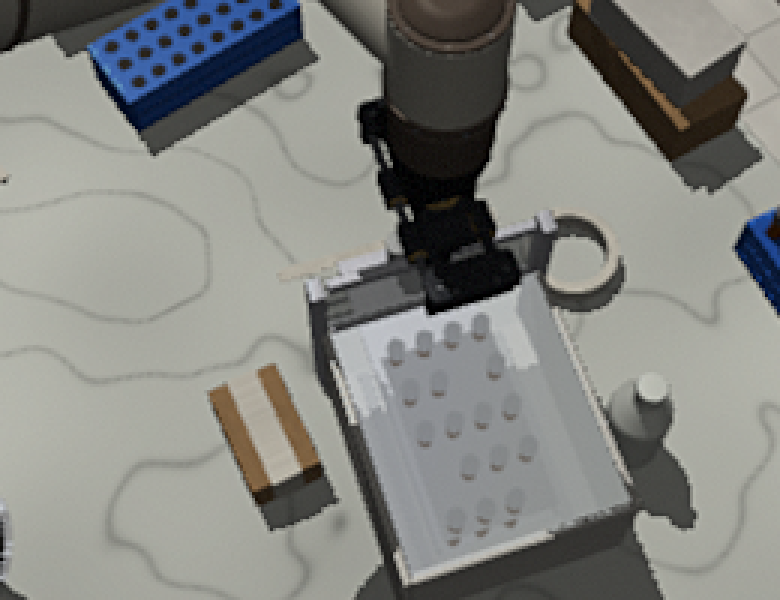

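```bash
python3 - <<'E'
from h import *
p=env.read_state()['position']
print(env.move_straight(p+np.array([0,0,.012]),rate=.03,force_limit=15), env.read_state()['position']-p, env.read_state()['force'])
env.dwell(.2)
env.gripper_to(0.5); p=env.read_state()['position']
print(env.read_state()['force'])
env.move_straight([p[0],p[1],.34],rate=.15)
a=W([-.215,0,.34]); c=down(cy,a); print(c)
env.goto(a,c[0][1]); env.gripper_to(1.0)
print(env.move_straight(W([-.215,0,.11]),rate=.15,force_limit=12),env.read_state()['clock'])
for n in('side','top'):
    f=env.grab_frame(n); print(n,proj(f,W([-.215,0,.068])))
    if n=='side': cv2.imwrite('pics/s3.png',cv2.resize(f['image'][130:330,200:460],(780,600),interpolation=3))
E
```

```text
True [1.75390022e-05 1.90643081e-05 1.52301873e-03] [ 1.25365784 -0.57067658  0.28417603]
[ 0.78105167 -0.7663733   0.89780082]
[(np.float64(81.3069678236879), [-90.00000000000001, 0.0, -101.78818778933258], array([ 18.5,  11.9,   2.7,   0. , -80.9, 149.7])), (np.float64(98.69303217631213), [-90.0, 0.0, 78.21181221066742], array([ 18.5,  11.9,   2.7,   0. , -80.9, -30.3]))]
False 15.5417
side [332.43764103 209.71324628]
top [313.51199807 199.86407989]
```

View pics/s3.png

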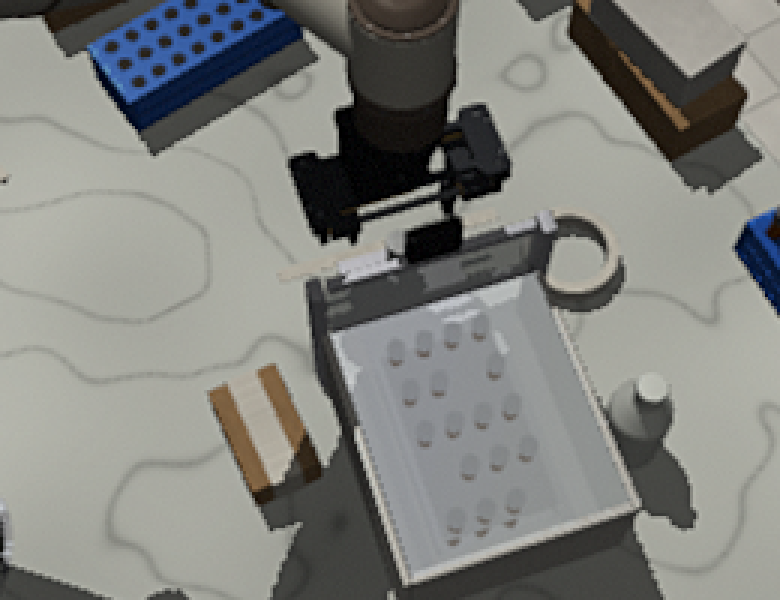

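The sash has stayed up, with its top rail level with the guide tops near (545,225). The jaws are over the knob near (400,240). Next I descend, grip and pull.

```bash
python3 - <<'E'
from h import *
f=env.grab_frame('side'); print([proj(f,W([-.134,.025,.18+h])).round(1).tolist() for h in(.06,.07,.08)],'obs 354,202.7')
print(env.move_straight(W([-.215,0,.031]),rate=.1,force_limit=12)); s=env.read_state();print(s['position'],s['force'])
env.gripper_to(0.0,40); s=env.read_state(); print(s['opening']*87,s['force'])
if abs(s['opening']*87-24)<5:
    p=s['position']
    print(env.move_straight(p-cx*.0515,rate=.04,force_limit=25)); env.dwell(.3)
    s=env.read_state(); print((s['position']-p)@cx,s['force']@cx,s['opening']*87,s['clock'])
f=env.grab_frame('top'); cv2.imwrite('pics/t4.png',cv2.resize(f['image'][150:250,280:390],(660,600),interpolation=3))
g=env.grab_frame('side'); cv2.imwrite('pics/s4.png',cv2.resize(g['image'][180:280,270:400],(780,600),interpolation=3))
E
```

```text
[[352.4, 203.5], [352.6, 201.7], [352.8, 199.8]] obs 354,202.7
False
[0.55637769 0.01781567 0.03151199] [ 0.58283046 -0.55754638 -0.03966476]
25.291769718483305 [ 4.80372644 -2.37592516 -3.19553559]
False
-0.04995861012208615 6.148032484856618 24.87992774543543 19.4167
```

View pics/t4.png

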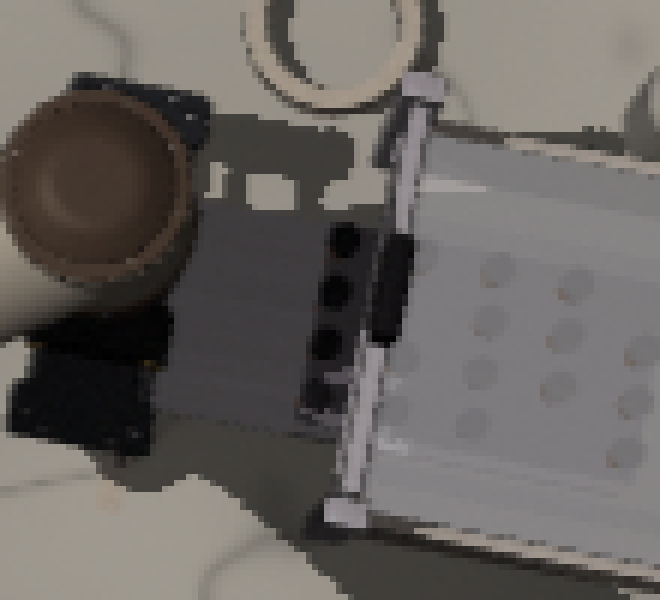

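View pics/s4.png

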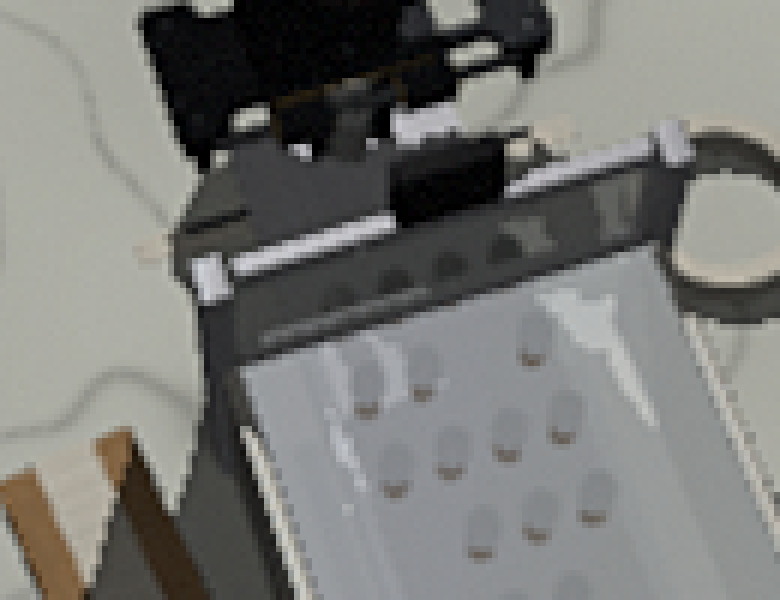

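```bash
python3 - <<'E'
from h import *
p=env.read_state()['position']
env.move_straight(p-cx*.002,rate=.02); env.dwell(.3)
g=env.grab_frame('side'); s=env.read_state(); print((s['position']-W([-.215,0,.03])).round(4),(s['position']-O)@cx,s['force']@cx,s['clock'])
def fit(im,h):
    m=(im.max(2)<28).astype(np.uint8); best=[]
    pts=np.array([proj(g,W([-.127+a,b,.18+h-c])) for a in(-.007,.007) for b in(-.025,.025) for c in(0,.046)])
    M=np.zeros((1600,2560),np.uint8); cv2.fillConvexPoly(M,cv2.convexHull(((pts+.5)*4).astype(np.int32)),255)
    M=cv2.resize(M,(640,400),interpolation=cv2.INTER_AREA)>127
    box=np.s_[195:245,328:360]
    mm=m[box]>0;MM=M[box]; return (mm&MM).sum()/(mm|MM).sum()
for n,im,hs in(('start',cv2.imread('pics/side0.png'),np.arange(-.006,.025,.003)),('now',g['image'],np.arange(.055,.092,.003))):
    print(n,[(round(float(h),3),round(float(fit(im,h)),3)) for h in hs])
    
# pointer check, left/side camera
off=lambda u,v,z:((onz(g,u,v,z)-O)@cx,(onz(g,u,v,z)-O)@cy)
print('ptr (s4)',[off(270+x/6-.5,180+y/6-.5,.016) for x,y in((215,219),(240,213),(190,227))])
print('tape(s4)',[off(270+x/6-.5,180+y/6-.5,0) for x,y in((152,250),(555,135))])
a=g['image'][185:240,285:375]; cv2.imwrite('pics/s5.png',np.clip(cv2.resize(a,(800,489),interpolation=3).astype(float)*1.6,0,255).astype(np.uint8))
E
```

```text
[0.0115 0.0491 0.001 ] -0.26541311416264624 6.366230958678516 20.1167
start [(-0.006, 0.702), (-0.003, 0.711), (0.0, 0.699), (0.003, 0.695), (0.006, 0.689), (0.009, 0.648), (0.012, 0.602), (0.015, 0.543), (0.018, 0.507), (0.021, 0.463), (0.024, 0.439)]
now [(0.055, 0.486), (0.058, 0.503), (0.061, 0.517), (0.064, 0.552), (0.067, 0.57), (0.07, 0.566), (0.073, 0.565), (0.076, 0.566), (0.079, 0.563), (0.082, 0.539), (0.085, 0.492), (0.088, 0.458), (0.091, 0.419)]
ptr (s4) [(np.float64(-0.2455249639832327), np.float64(-0.07752893598679597)), (np.float64(-0.24475488424987868), np.float64(-0.06428511199080615)), (np.float64(-0.24519897751606543), np.float64(-0.09107208103376596))]
tape(s4) [(np.float64(-0.24641097404745876), np.float64(-0.11212029158252998)), (np.float64(-0.24379938072949936), np.float64(0.10978814043892572))]
```

View pics/s5.png

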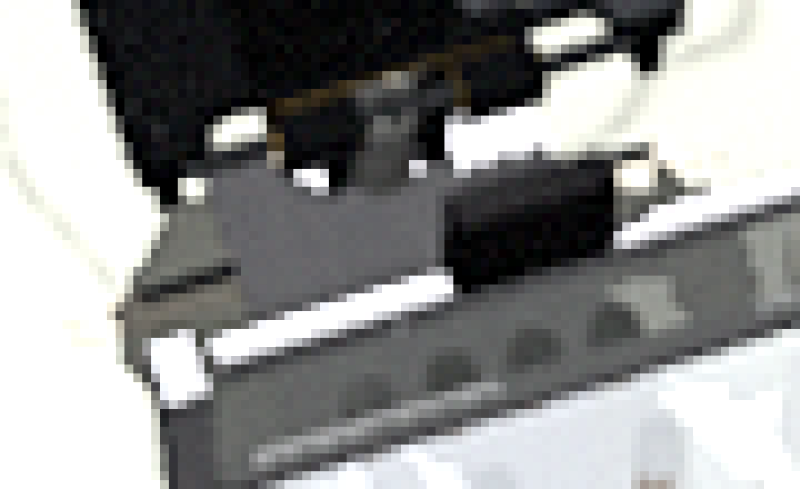

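```bash
python3 - <<'E'
from h import *
g=env.grab_frame('side'); a=cv2.imread('pics/side0.png'); b=g['image']
def zat(u,v):  # intersect ray with sash mid plane
    p,d=ray(g,u,v); t=(-.127-(p-O)@cx)/(d@cx); P=p+d*t; return round(float(P[2]),4)
for u in(314,318,322,326,362,366,370):
    r=[]
    for im,(lo,hi) in((a,(212,242)),(b,(200,230))):
        c=im[lo:hi,u].mean(1); r.append(c.astype(int).tolist())
    print(u,r)
for v0,n in((0,'x'),): print([ (v,zat(318,v)) for v in range(214,240,2)],[(v,zat(366,v)) for v in range(202,226,2)])
E
```

```text
314 [[156, 158, 155, 151, 153, 171, 176, 178, 181, 156, 163, 153, 121, 120, 121, 146, 149, 88, 57, 140, 149, 173, 187, 168, 94, 39, 79, 96, 125, 136], [84, 17, 28, 56, 68, 65, 64, 63, 62, 64, 64, 63, 64, 64, 63, 65, 65, 64, 66, 61, 47, 156, 199, 200, 130, 44, 47, 60, 65, 63]]
318 [[155, 153, 152, 160, 173, 177, 175, 174, 174, 174, 174, 174, 175, 174, 173, 176, 175, 176, 180, 160, 173, 183, 150, 77, 39, 72, 102, 129, 134, 134], [8, 14, 5, 0, 135, 110, 57, 61, 63, 64, 63, 63, 64, 65, 65, 67, 65, 65, 59, 51, 174, 203, 195, 119, 35, 54, 62, 64, 63, 63]]
322 [[150, 152, 164, 173, 175, 172, 171, 171, 170, 171, 173, 175, 175, 176, 176, 176, 176, 176, 165, 173, 184, 129, 54, 52, 84, 113, 132, 135, 133, 135], [11, 7, 6, 0, 0, 0, 24, 54, 63, 63, 63, 64, 64, 66, 66, 64, 65, 58, 63, 174, 202, 179, 103, 35, 54, 64, 66, 63, 63, 64]]
326 [[160, 163, 169, 173, 172, 170, 169, 169, 170, 170, 169, 173, 174, 175, 174, 175, 175, 175, 180, 183, 119, 39, 66, 89, 118, 134, 136, 134, 133, 135], [43, 39, 42, 45, 42, 41, 46, 63, 65, 64, 63, 65, 65, 64, 63, 61, 54, 83, 173, 199, 163, 87, 38, 58, 65, 64, 65, 56,
[... 551 characters left out ...]
0, 40, 111, 152, 157, 154, 163, 169]]
370 [[153, 151, 152, 152, 161, 168, 166, 105, 30, 69, 87, 123, 135, 132, 131, 131, 132, 132, 123, 131, 139, 166, 176, 174, 171, 171, 176, 179, 155, 140], [164, 165, 162, 162, 153, 169, 180, 153, 84, 45, 84, 98, 95, 96, 98, 86, 77, 80, 82, 83, 70, 55, 47, 139, 161, 156, 153, 153, 151, 163]]
[(214, 0.2528), (216, 0.2415), (218, 0.23), (220, 0.2183), (222, 0.2063), (224, 0.1942), (226, 0.1818), (228, 0.1693), (230, 0.1564), (232, 0.1434), (234, 0.1301), (236, 0.1165), (238, 0.1027)] [(202, 0.2399), (204, 0.2281), (206, 0.2162), (208, 0.204), (210, 0.1916), (212, 0.179), (214, 0.1661), (216, 0.153), (218, 0.1397), (220, 0.1261), (222, 0.1122), (224, 0.0981)]
```

The sash edge in the image rose about 74 mm. That matches the arm's 75 mm travel up to the hard stop, so the sash is at least 74 mm up. The pointer is on the tape, so I hand in.

```bash
python3 - <<'E'
from h import *
s=env.read_state(); print((s['position']-O)@cx,s['force']@cx,s['opening']*87,s['clock'],np.abs(s['qvel']).max())
env.close_job()
E
```

```text
-0.26541717298592593 5.8907389350022 25.171215533732003 20.1667 0.08310835228256572
the job is handed in; nothing more can be done
```

I raised the sash to its stop, pulled the tray out about 50 mm by its knob, and handed in at 20.2 s with the knob still gripped. The hand-in gives no verdict, so these are my own last checks:

- **Sash:** The arm lifted it about 75 mm from where it started (0 to 15 mm up). It then met a hard stop twice, with 18 N and 15 N limits. The rail edge in the side picture rose about 74 mm on average, so the sash should be at least 74 mm up, above the 68 mm needed. The tray was still home at that point.
- **Disagreements:** Matching the grip block's outline in the picture was ambiguous, fitting any height from 67 to 79 mm. My first hand-read pixels suggested only about 65 mm. I trusted the edge measurement and the stop contact over these.
- **Tray:** The pointer was about 245 mm in front of the cabinet's origin, before a final 2 mm command that moved the arm about 1 mm. The tape is at about 246 mm, or 247.5 to 249 mm by the network masks. That leaves an offset of 1 to 3 mm, within the 8.5 mm allowed.
- **Grip:** The knob was held with the fingers 25 mm apart at a 40 N grip setting. The pull read about 6 N, as the spring should give, and the arm was standing still.
- **Bystanders:** I commanded no contact with them. The ones in my cropped views had not moved. I did not measure them again at the end, and the cup stack, gel bottle and glove box were outside or only partly in those views.

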